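# Hang the comb on the dresser rail with an S-hook

## Robot

A 7-joint arm with a two-finger parallel gripper is mounted at the origin on the work surface. World frame = base frame: x ahead of the robot, y to its left, z up, the work surface at z = 0. Lengths are in m, angles in rad, forces in N, time in s.
With the tool pointing down it reaches from about 0.4 to 0.85 m from the base axis. Payload 10.4 kg.
Tool frame: the origin (TCP) lies at the very end of the fingers, on their centre line; the grasp point (between the pads) lies arm.pinch_z behind it (arm.pinch_z is the distance from the TCP to the grasp point, in m); z points along the fingers, y is the line along which they close (so a half turn about z gives the same grasp; the last joint's range is limited). The gripper opens to 87 mm and grips with 3 to 60 N. Pads are 19 mm wide; open, the fingers measure 117 mm over their backs; the gripper's body (75 mm by 190 mm) begins 51 mm behind the grasp point.
Start: joints at [-1.134, 0.332, -0.065, 1.46, 0.022, 1.35, -0.088], TCP at [0.277, 0.56, 0.223] pointing down, gripper open.
Joint ranges: [-2.6, 2.6], [-0.5, 2.12], [-1.47, 1.34], [0.16, 2.42], [-1.27, 4.41], [0.06, 2.06], [-2.6, 2.6]. Speed limits (rad/s): [2.22, 2.22, 2.79, 2.79, 3.14, 3.14, 3.14].

## Interface

Orientations are given as a unit quaternion [w, x, y, z].
In Python, from plant import arm, vision, order gives the robot as it stands.
- The arm moves only by the shell command python3 -m handwheel 'ROWS' [FORCE]. ROWS is JSON, a list that holds one entry, the list of rows, each a list of 5 numbers: the shift along the tool's x, y, z in m, then the turn about the tool's z in degrees, then the opening, from -1 (shut) to 1 (fully open). A call has 1 to 8 rows; each row is the pose to reach, as a shift and turn from the pose commanded when the call began, along the tool's axes at that moment; what a row does not reach only later rows make up. A row lasts 1/8 s, in which the tool goes at most 62.5 mm and 10.7 degrees, less where a joint would pass 70% of its speed; a pose out of reach is approached as far as the arm can. A call with a gripper value outside its range is refused whole. The fingers move at their own pace and stop on an object; FORCE is the grip in N (left out, the last holds). Time passes only in rows, so rows that repeat a pose let the fingers close. It gives the time, the measured TCP pose, the force, the opening and the grip force at its end, in the units of the state.
- arm.get_state(): the state, without advancing time (a new reading comes with each control period).
- vision.get_image(name): name is "side" or "top"; returns the picture (480x640x3 uint8, red, green, blue); there is no depth.
- vision.camera_params(name): a dict with "K" (3x3 intrinsics, pixels), "eye" and "orientation" of the camera in the world. Camera axes: x right, y down, z forward; pixel columns grow to the right and rows downward; lengths in m; the calibration is good to about 2 mm. A picture is of the moment at which its call begins. camera_params takes no time and is no camera call.
- order.finish_job(): hands the job in; it is judged then, once.
The state is a dict: "t": time; "joint_pos": joint angles; "joint_velocities": joint speeds; "effort": joint torques, N m; "ee_pos": TCP position; "tcp_rot": TCP orientation; "wrist_force": force on the tool from outside, world axes, zero at the start; "ft_torque": the same for the moment, N m; "opening": finger opening in m; "grasp_force": force on a finger pad.
Only numpy, scipy, OpenCV 4.12 (cv2) and the standard library are available. Lean on these libraries where they do the work, as an engineer would, in place of code of your own. Each camera call takes 0.05 s, during which the arm holds its last target. There are 200 camera calls.

## Task

Take the empty S-hook off the brass rail and pass its lower end through the hole in the handle of the comb while the comb still stands in its wooden stand. Lift the comb out on the hook and hang the hook back over the rail between the posts, so that the comb hangs still and clear of the dresser top. Leave the soap dish, vials, vase, tin and brush where they are.

Things in the scene. Friction and masses are not known exactly. Their poses are not given: they have to be found in the camera images.
- rail: fixed brass rail: a round bar 12 mm thick and 360 mm long on two posts, its axis 240 mm above the dresser top. Origin on the dresser top below the bar's middle; its y axis runs along the bar, z up. The posts stand at the bar's ends and do not rise above the bar's top by more than a few mm
- s_hook: loose steel S-hook of 5 mm wire, 30 g, wooden grip tab on top; starts hanging on the rail, its x across the bar and towards the robot, z up. The S lies in its x-z plane, 33 mm wide. Origin: middle of the lower hook's wire, where the comb will hang. Wire centre line of the lower hook, (x, z) mm: tip (14, 7), (6, 0), (-6, 0), (-14, 8), then shank (-14, 24), (14, 34), (14, 66)
- hook_tip (a point): open tip of the S-hook's lower end, 14 mm along x and 7 mm up from the hook's origin, the wire's centre; it points to the hook's +x and up. The lower end that must pass the hole is 12 mm high in all, from 2.5 mm below to 9.5 mm above the hook's origin
- hook_tab (a point): point in the grip tab of the S-hook, on its middle line, 10 mm below its top and 100 mm above the hook's origin. The tab is 22 mm (x) by 9 mm (y) by 30 mm tall; pinch it from above across its 9 mm (the hook's y)
- hook_arch (a point): point inside the hook's upper arch, 70.5 mm above the hook's origin: on the bar's axis when the hook hangs at rest. Wire centre line of the arch, (x, z) mm from the hook's origin: (14, 66), (10, 75), (0, 80), (-10, 75), (-14, 66), tip (-14, 59). To come off, raise the hook 27 mm, then move it along its +x; reverse to hang
- comb_stand: fixed wooden block 60 mm (x) by 100 mm (y), 40 mm high, with a slot 8 mm (x) by 64 mm (y), 30 mm deep (slot floor 10 mm above the dresser top), in which the comb stands. Origin: centre of underside, z up
- comb: loose black plastic wide-tooth comb, a flat plate 6 mm thick (x), 60 mm wide (y), 131 mm tall (z), about 30 g; six 50 mm teeth point down, the handle ends above in a 36 mm square plate with a round hole. Starts upright in the slot of the stand, loose in it by 1 mm each way in x and 2 mm in y. Origin: centre of the teeth's tips; the hole's axis is x
- comb_hole (a point): centre of the comb's round hole, 20 mm in diameter, 113 mm above the comb's origin; 8 mm of plate above it and to either side
- soap_dish: bystander: round white ceramic soap dish with a bar of soap, 110 mm wide, 26 mm high, loose; origin: centre of underside
- vial_tall: bystander: slim amber glass perfume vial, 28 mm wide, 70 mm tall, loose; origin: centre of underside
- vial_short: bystander: stout amber glass perfume vial, 34 mm wide, 56 mm tall, loose; origin: centre of underside
- vase: bystander: black clay vase, 116 mm wide, 145 mm tall, loose; origin: centre of underside
- tin: bystander: round metal tin with clipped-on lid, 84 mm wide, 42 mm tall, loose; origin: centre of underside
- brush: bystander: brush lying flat, about 40 mm high at most, loose; origin: centre of underside
Not all that is in view belongs to the job. What is shaped like the s_hook but blue is not meant.

How it is judged:
By the outcome, as a careful person would: the job done as asked, in the order asked, and still so for the second after the job is handed in, with the robot touching nothing.
It also fails if it takes over 67 s, if anything falls off the work surface, if the arm or the gripper's body presses on something with over 40 N, if the wrist force passes 120 N, or if a joint passes its speed limit or range.

## Working session

There is one attempt and no reset: what is moved stays moved. The work goes in short steps, Python scripts to look and compute and a shell command to move; the robot and the scene stay as the last step left them, time stands still between calls to the robot, and variables do not carry over. Pictures are saved under pics/ and viewed, at most 10 in all, crops included, and the job is handed in when it is done.

```bash
mkdir -p pics
python3 - <<'E'
from plant import arm, vision
import cv2, numpy as np
np.set_printoptions(precision=4,suppress=True)
s=arm.get_state(); print(s['t'],s['ee_pos'],s['tcp_rot'],s['opening'],arm.pinch_z)
for n in('side','top'):
    im=vision.get_image(n); cv2.imwrite(f'pics/{n}0.png',im[...,::-1]); print(n,vision.camera_params(n))
E
```

```text
0.0 [0.2772 0.5597 0.2218] [-0.0001  0.2279  0.9737 -0.0007] 0.08701269366699275 0.0187
side {'K': array([[527.6965,   0.    , 310.6558],
       [  0.    , 527.6965, 240.5108],
       [  0.    ,   0.    ,   1.    ]]), 'eye': array([ 0.1397, -0.4776,  0.9926]), 'orientation': array([-0.3168,  0.873 , -0.3463,  0.1328])}
top {'K': array([[502.1684,   0.    , 326.0354],
       [  0.    , 502.1684, 230.9447],
       [  0.    ,   0.    ,   1.    ]]), 'eye': array([0.3647, 0.018 , 1.3514]), 'orientation': array([ 0.0724, -0.6887,  0.7178, -0.0728])}
```

View pics/side0.png

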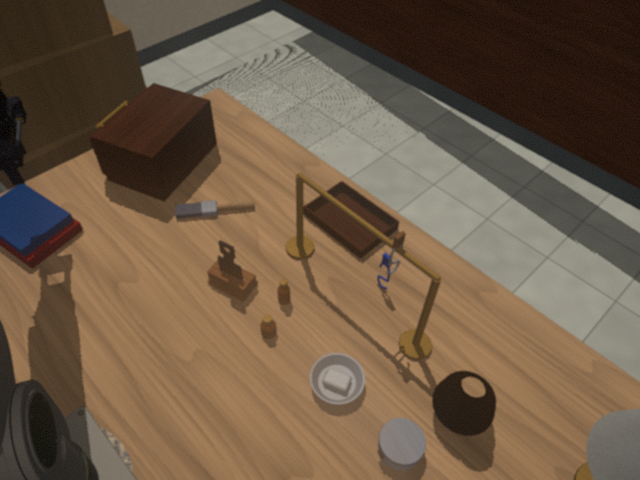

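View pics/top0.png

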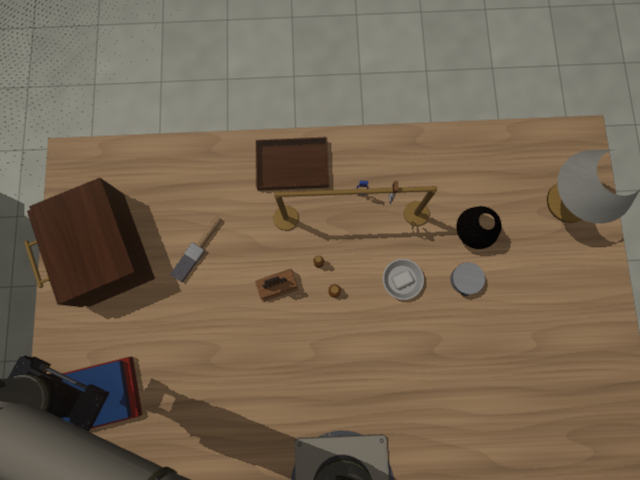

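Side view: rail from about (299,178) to (436,276), comb in stand near (230,265), wood tab at (399,240) and blue hook at (387,265). Top view: rail from (277,193) to (435,189), steel hook near (394,190), blue hook near (363,186), comb at (276,284).

```bash
cat > h.py <<'E'
from plant import arm, vision
import cv2, numpy as np
from scipy.spatial.transform import Rotation as R
np.set_printoptions(precision=4,suppress=True)
P={n:vision.camera_params(n) for n in('side','top')}
def rot(q): return R.from_quat(np.r_[q[1:],q[0]]).as_matrix()
def ray(n,p):
    c=P[n]; return np.array(c['eye']),rot(c['orientation'])@np.linalg.inv(c['K'])@[p[0],p[1],1]
def onz(n,p,z):
    e,d=ray(n,p); return e+d*(z-e[2])/d[2]
def tri(ps,pt):
    (a,u),(b,v)=ray('side',ps),ray('top',pt)
    u=u/np.linalg.norm(u);v=v/np.linalg.norm(v)
    k=np.linalg.lstsq(np.c_[u,-v],b-a,rcond=None)[0]
    p,q=a+k[0]*u,b+k[1]*v
    return (p+q)/2,np.linalg.norm(p-q)
def proj(n,X):
    c=P[n]; x=c['K']@rot(c['orientation']).T@(np.array(X)-c['eye']); return x[:2]/x[2]
def crop(im,x,y,w,h,k): return cv2.resize(im[y:y+h,x:x+w],None,fx=k,fy=k,interpolation=cv2.INTER_CUBIC)
E
python3 - <<'E'
from h import *
s=cv2.imread('pics/side0.png');t=cv2.imread('pics/top0.png')
a=crop(s,355,210,100,75,4);b=crop(t,345,165,100,75,4);c=crop(s,195,225,100,75,4);d=crop(t,235,250,100,75,4)
cv2.imwrite('pics/z1.png',cv2.convertScaleAbs(np.vstack([np.hstack([a,b]),np.hstack([c,d])]),alpha=1.6))
print('rail',onz('top',(277,193),.24),onz('top',(435,189),.24),tri((299,178),(277,193)),tri((436,276),(435,189)))
E
```

```text
rail [0.6902 0.1215 0.24  ] [ 0.6844 -0.2418  0.24  ] (array([0.6917, 0.1231, 0.2304]), np.float64(0.002851230739883967)) (array([ 0.6807, -0.2387,  0.253 ]), np.float64(3.0213360564841524e-05))
```

View pics/z1.png

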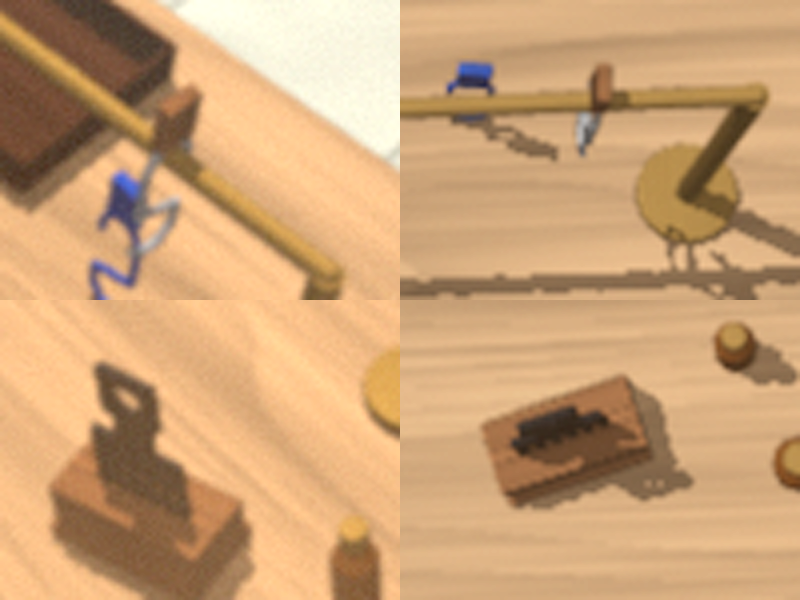

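The zoom shows the steel hook's wood tab at about side (399.5,239) and top (395,187). The comb hole is at side (226.7,248.7). The stand's top face has corners at top (256,281), (291,269.5), (297.5,287.5) and (262.5,300).

Run:
```python
from h import *
s=cv2.imread('pics/side0.png');t=cv2.imread('pics/top0.png')
# rail line in top view
hsv=cv2.cvtColor(t,cv2.COLOR_BGR2HSV)
pts=[]
for x in list(range(292,350))+list(range(376,388))+list(range(404,425)):
    col=t[182:200,x].astype(int); 
    w=np.clip((col[:,2]-col[:,0])-(np.median(col[:,2]-col[:,0])),0,None)  # yellowness
    if w.sum()>0: pts.append((x,182+(w*np.arange(18)).sum()/w.sum()))
l=cv2.fitLine(np.array(pts,np.float32),cv2.DIST_HUBER,0,.01,.01).ravel(); print('line',l, np.std([p[1]-(l[3]+l[1]/l[0]*(p[0]-l[2])) for p in pts]))
f=lambda x:(x,l[3]+l[1]/l[0]*(x-l[2]))
A,B=onz('top',f(277),.24),onz('top',f(434),.24); print('rail',A,B,np.degrees(np.arctan2(*(A-B)[:2])))
# tab
def tabm(im,box,n):
    x,y,w,h=box; c=im[y:y+h,x:x+w]; H=cv2.cvtColor(c,cv2.COLOR_BGR2HSV)
    m=((H[...,0]<13)|(H[...,0]>170))&(H[...,1]>90)&(H[...,2]<170)
    k,lab,st,ce=cv2.connectedComponentsWithStats(m.astype(np.uint8))
    for i in range(1,k):
        if st[i,4]>15: print(n,st[i]+[x,y,0,0,0],ce[i]+[x,y])
tabm(s,(388,222,24,30),'side');tabm(t,(385,178,20,20),'top')
tabm(t,(245,260,65,50),'stand top')
for z in(.265,.2795): print(z,onz('top',(395,186),z),onz('side',(400,236),z))
print('tri',tri((399.5,239),(395,187)))
c=[onz('top',p,.04) for p in [(256,281),(291,269.5),(297.5,287.5),(262.5,300)]]
print(np.array(c),'ctr',np.mean(c,0)); 
d=(c[0]-c[1])+(c[3]-c[2]); print('yaw of long',np.degrees(np.arctan2(d[1],d[0])),np.linalg.norm(d)/2,np.linalg.norm(c[0]-c[3]))
print('hole',onz('side',(226.75,248.75),.123))
for p in[(318.5,261),(334.5,290.5)]:print('vial',onz('top',p,.06))
```

```text
line [  0.9988  -0.0493 359.     191.4573] 0.6773047846905977
rail [0.6842 0.1216 0.24  ] [ 0.6875 -0.2398  0.24  ] -0.5257990077358902
side [388 222  10   8  37] [392.027  225.4054]
0.265 [ 0.688  -0.1467  0.265 ] [ 0.6961 -0.1417  0.265 ]
0.2795 [ 0.6837 -0.1445  0.2795] [ 0.685  -0.1484  0.2795]
tri (array([ 0.6858, -0.1468,  0.2687]), np.float64(0.0027520783339432735))
[[0.5122 0.2    0.04  ]
 [0.5387 0.1077 0.04  ]
 [0.4908 0.092  0.04  ]
 [0.4622 0.1837 0.04  ]] ctr [0.501  0.1459 0.04  ]
yaw of long 106.65403396222386 0.09601160085545636 0.0526148525702287
hole [0.5071 0.152  0.123 ]
vial [0.5552 0.0344 0.06  ]
vial [ 0.4773 -0.0036  0.06  ]
```

```bash
cat >> h.py <<'E'
def go(T,yaw):
    """tool-frame shift and turn to TCP T with tool y at world angle yaw (deg)"""
    s=arm.get_state(); M=rot(s['tcp_rot']); p=np.array(s['ee_pos'])
    y=np.degrees(np.arctan2(M[1,1],M[0,1]))
    print('t',round(s['t'],2),'tcp',p,'yaw',round(y,2),'tilt',M[:,2],'open',s['opening'],'F',s['wrist_force'],'-> shift',M.T@(np.array(T)-p),'turn',round(-(yaw-y),2))
E
python3 - <<'E'
from h import *
go((.6858,-.147,.34),89.1)
s=cv2.imread('pics/side0.png');t=cv2.imread('pics/top0.png')
a=crop(t,378,175,37,28,10.8);b=crop(s,385,222,37,28,10.8);c=crop(s,205,230,40,30,10);d=crop(t,250,262,52,40,7.7)
r=lambda i:cv2.resize(i,(400,300))
cv2.imwrite('pics/z2.png',cv2.convertScaleAbs(np.vstack([np.hstack([r(a),r(b)]),np.hstack([r(c),r(d)])]),alpha=1.8))
E
```

```text
t 0.1 tcp [0.2772 0.5598 0.2219] yaw 63.66 tilt [-0.0005 -0.0011 -1.    ] open 0.08720219123216459 F [ 0.4077  0.1417 -0.7334] -> shift [-0.6798 -0.4522 -0.1175] turn -25.44
```

View pics/z2.png

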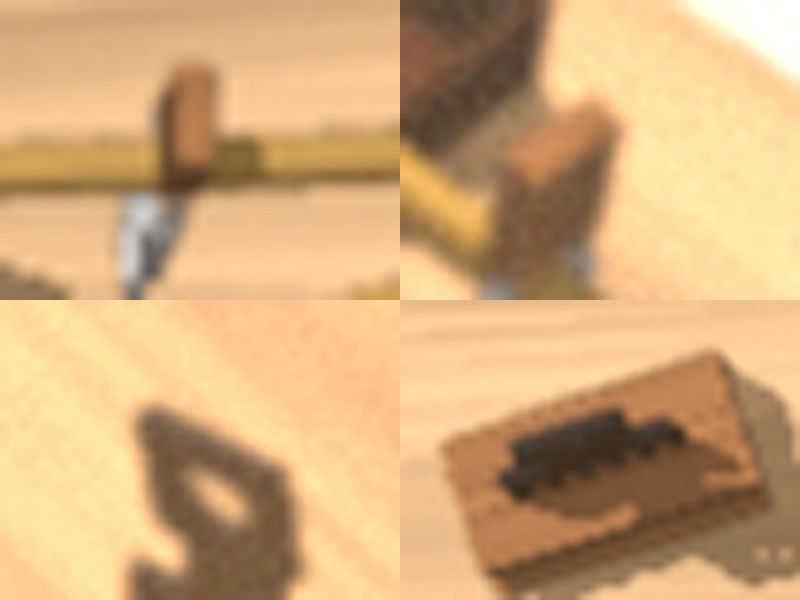

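```bash
python3 - <<'E'
from h import *
print('tabtop',onz('top',(395.7,185.4),.2795),onz('side',(399.6,234.6),.2795),tri((399.6,234.6),(395.7,185.4)))
print('combtop far edge',onz('top',(271.2,278.3),.141),onz('side',(226.5,243),.141),tri((226.5,243),(271.2,278.3)))
L,Rr=(205+15-.5,230+10.5-.5),(205+29-.5,230+16.5-.5)
a,b=onz('side',L,.141),onz('side',Rr,.141);print(a,b,np.linalg.norm(a-b),np.degrees(np.arctan2(*(a-b)[1::-1])))
print('hole side',onz('side',(226.75-.5,248.75+.6),.123))
c=np.array([onz('top',p,.04) for p in [(255.1,280.2),(290.5,268.2),(297.6,286.8),(261.2,297.5)]]);print(c,c.mean(0))
# stand edge angles
for i,j in((0,1),(3,2)):
    d=c[i]-c[j];print(np.degrees(np.arctan2(d[1],d[0])))
for i,j in((0,3),(1,2)):
    d=c[i]-c[j];print(np.degrees(np.arctan2(d[1],d[0]))+90)
E
python3 -m handwheel '[[[0,0,-0.06,0,1],[0,0,-0.12,0,1],[-0.04,-0.027,-0.14,-3,0.4],[-0.085,-0.054,-0.14,-6,0],[-0.13,-0.083,-0.14,-9,-0.1],[-0.175,-0.112,-0.14,-12,-0.1],[-0.22,-0.14,-0.14,-15,-0.1],[-0.26,-0.17,-0.14,-18,-0.1]]]' 25
```

```text
tabtop [ 0.685  -0.1461  0.2795] [ 0.687  -0.1457  0.2795] (array([ 0.6851, -0.1463,  0.2812]), np.float64(0.0012914146377865615))
combtop far edge [0.5059 0.1492 0.141 ] [0.5087 0.1517 0.141 ] (array([0.5059, 0.1484, 0.1459]), np.float64(0.0013745117986250191))
[0.503  0.1683 0.141 ] [0.5143 0.1353 0.141 ] 0.03491916041350883 109.01823332584998
hole side [0.5053 0.1514 0.123 ]
[[0.5144 0.2023 0.04  ]
 [0.5422 0.1089 0.04  ]
 [0.4926 0.0917 0.04  ]
 [0.4688 0.187  0.04  ]] [0.5045 0.1475 0.04  ]
106.53757790693425
104.03756264300407
108.51866278354896
109.15226313011351
t: 1.1
ee_pos: [0.4357, 0.2905, 0.3622]
tcp_rot: [-0.0, 0.072, 0.997, -0.0]
wrist_force: [0.3, -0.4, -0.4]
opening: 0.041
grasp_force: 0.0
```

Run:
```python
from h import *
go((.686,-.146,.32),89.2)
```

```text
t 1.1 tcp [0.4357 0.2905 0.3622] yaw 81.72 tilt [-0.0003 -0.0003 -1.    ] open 0.041047077145760835 F [ 0.2623 -0.4012 -0.4406] -> shift [-0.3106 -0.3959  0.0423] turn -7.48
```

```bash
python3 -m handwheel '[[[-0.039,-0.049,0,-2,-0.1],[-0.078,-0.098,0,-4,-0.1],[-0.117,-0.147,0,-6,-0.1],[-0.156,-0.196,0,-7.5,-0.1],[-0.195,-0.245,0,-7.5,-0.1],[-0.234,-0.294,0,-7.5,-0.1],[-0.273,-0.343,0.02,-7.5,-0.1],[-0.311,-0.396,0.042,-7.5,-0.1]]]'
python3 -m handwheel '[[[0,0,0,0,-0.1],[0,0,0,0,-0.1]]]'
python3 - <<'E'
from h import *
go((.686,-.146,.252),89.2)
t=vision.get_image('top')[...,::-1];s=vision.get_image('side')[...,::-1]
cv2.imwrite('pics/z3.png',cv2.convertScaleAbs(np.hstack([crop(t,350,140,100,100,4),crop(s,350,170,100,100,4)]),alpha=1.6))
E
```

```text
t: 2.1
ee_pos: [0.6816, -0.1372, 0.3229]
tcp_rot: [-0.0, 0.007, 1.0, 0.0]
wrist_force: [0.4, 0.9, 0.2]
opening: 0.0392
grasp_force: 0.0
t: 2.35
ee_pos: [0.6806, -0.1356, 0.3233]
tcp_rot: [-0.0, 0.007, 1.0, 0.0]
wrist_force: [0.1, 0.3, 0.6]
opening: 0.0393
grasp_force: 0.0
t 2.35 tcp [ 0.6806 -0.1356  0.3233] yaw 89.15 tilt [-0.0009  0.0005 -1.    ] open 0.03930642160673954 F [0.1298 0.2867 0.6376] -> shift [-0.0056 -0.0104  0.0713] turn -0.05
```

View pics/z3.png

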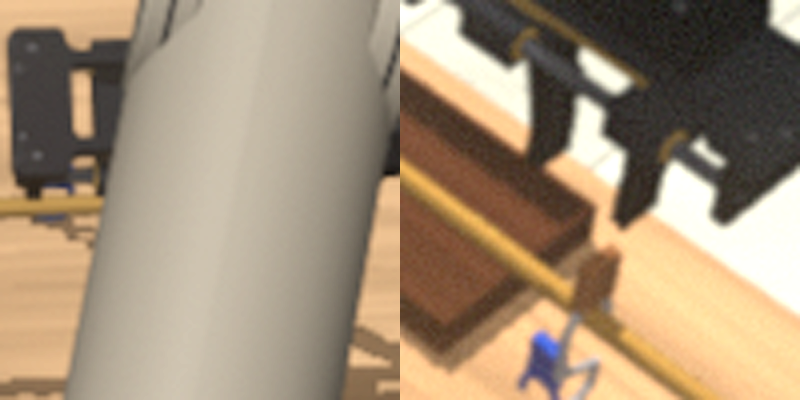

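Zoomed: side view shows the open fingers above and left of the tab, with fingertips near crop (540,160) and (620,225), and the tab at (597,270). The arm hides the top view.

```bash
python3 - <<'E'
from h import *
for y in(-.0197,.0197):
    print([ (proj('side',(.6806+dx,-.1356+y,.3233))-[350,170])*4+[402,2] for dx in(-.0095,.0095)])
print((proj('side',(.686,-.146,.2795))-[350,170])*4+[402,2])
E
python3 -m handwheel '[[[-0.0055,-0.0105,0.02,0,-0.1],[-0.0055,-0.0105,0.02,0,-0.1]]]'
```

```text
[array([607.8474, 224.9455]), array([636.4182, 202.5213])]
[array([538.2563, 175.4381]), array([566.911 , 153.9117])]
[599.3441 261.9161]
t: 2.7
ee_pos: [0.6853, -0.1468, 0.3014]
tcp_rot: [-0.002, 0.008, 1.0, 0.0]
wrist_force: [-0.3, -0.4, 0.4]
opening: 0.0392
grasp_force: 0.0
```

```bash
python3 -m handwheel '[[[0,0,0.02,0,-0.1],[0,0,0.04,0,-0.1],[0,0,0.0495,0,-0.1],[0,0,0.0495,0,-0.1],[0,0,0.0495,0,-0.1]]]'
python3 -m handwheel '[[[0,0,0,0,-0.6],[0,0,0,0,-0.9],[0,0,0,0,-1],[0,0,0,0,-1],[0,0,0,0,-1],[0,0,0,0,-1]]]' 25
```

```text
t: 3.32
ee_pos: [0.6863, -0.1466, 0.2553]
tcp_rot: [0.001, 0.007, 1.0, -0.0]
wrist_force: [0.2, 0.4, 0.7]
opening: 0.0392
grasp_force: 0.0
t: 4.08
ee_pos: [0.686, -0.1465, 0.2543]
tcp_rot: [-0.0, 0.007, 1.0, 0.0]
wrist_force: [0.3, -0.4, -0.9]
opening: 0.0086
grasp_force: 25.0
```

```bash
python3 -m handwheel '[[[0,0,-0.01,0,-1],[0,0,-0.022,0,-1],[0,0,-0.034,0,-1],[0,0,-0.035,0,-1],[0.02,0,-0.035,0,-1],[0.04,0,-0.035,0,-1],[0.06,0,-0.035,0,-1],[0.08,0,-0.035,0,-1]]]'
python3 - <<'E'
from h import *
go((.555,.163,.235),107)
E
```

```text
t: 5.08
ee_pos: [0.6058, -0.1455, 0.2901]
tcp_rot: [0.001, 0.007, 1.0, -0.0]
wrist_force: [-0.5, 0.6, -0.0]
opening: 0.0086
grasp_force: 25.0
t 5.08 tcp [ 0.6058 -0.1455  0.2901] yaw 89.15 tilt [ 0.0018 -0.0001 -1.    ] open 0.008611607317973516 F [-0.5282  0.5848 -0.0349] -> shift [0.0554 0.3077 0.055 ] turn -17.85
```

```bash
python3 -m handwheel '[[[0,0.04,0,0,-1],[0.01,0.085,0,-3,-1],[0.02,0.13,0,-6,-1],[0.03,0.175,0,-9,-1],[0.04,0.22,0.01,-12,-1],[0.05,0.26,0.03,-15,-1],[0.055,0.295,0.05,-18,-1],[0.055,0.307,0.055,-18,-1]]]'
python3 -m handwheel '[[[0,0,0,0,-1],[0,0,0,0,-1]]]'
python3 - <<'E'
from h import *
go((.549,.163,.2043),107)
t=vision.get_image('top')[...,::-1];s=vision.get_image('side')[...,::-1]
cv2.imwrite('pics/side4.png',s)
cv2.imwrite('pics/z4.png',cv2.convertScaleAbs(np.hstack([crop(t,240,220,80,100,5),crop(s,195,185,80,100,5)]),alpha=1.6))
E
```

```text
t: 6.08
ee_pos: [0.5548, 0.1648, 0.2338]
tcp_rot: [-0.0, -0.151, 0.989, 0.0]
wrist_force: [-0.8, -1.9, -0.6]
opening: 0.0089
grasp_force: 25.0
t: 6.32
ee_pos: [0.5565, 0.1607, 0.2354]
tcp_rot: [0.001, -0.148, 0.989, -0.0]
wrist_force: [1.3, -0.4, 0.6]
opening: 0.0086
grasp_force: 25.0
t 6.33 tcp [0.5565 0.1607 0.2354] yaw 106.99 tilt [ 0.0017 -0.     -1.    ] open 0.008600960194588574 F [ 1.3226 -0.3888  0.5666] -> shift [0.0066 0.0045 0.0311] turn -0.01
```

View pics/z4.png

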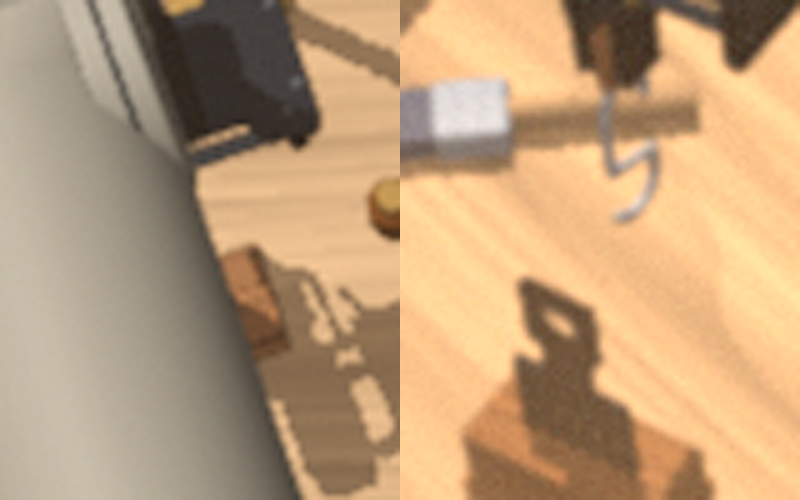

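The zoom shows the hook hanging from the gripper, its lower tip at crop (620,218), and the comb hole at (560,322) below and left of it. The top view is blocked by the arm.

Run:
```python
from h import *
q=np.radians(107);tx=np.array([-np.sin(q),np.cos(q),0])
O=np.array([.5565,.1607,.1506]); cr=lambda X:(proj('side',X)-[195,185])*5+[402,2]
for x,z in((14,7),(6,0),(-6,0),(-14,8),(-14,24),(14,34),(14,66)): print(x,z,cr(O+tx*x/1e3+[0,0,z/1e3]))
s=cv2.imread('pics/side4.png')
# hole: bright component enclosed by dark comb
g=cv2.cvtColor(s[235:270,205:250],cv2.COLOR_BGR2GRAY); g=cv2.resize(g,None,fx=8,fy=8,interpolation=cv2.INTER_CUBIC)
for th in(70,80,90):
    k,lab,st,ce=cv2.connectedComponentsWithStats((g>th).astype(np.uint8))
    for i in range(1,k):
        if 200<st[i,4]<6000:
            p=ce[i]/8+[205-.44,235-.44]; print(th,st[i],p,onz('side',p,.123))
```

```text
14 7 [613.065  217.5103]
6 0 [625.3408 216.2332]
-6 0 [641.2657 198.0697]
-14 8 [650.2281 173.4999]
-14 24 [647.0809 147.9228]
14 34 [606.9377 174.2515]
14 66 [599.369  120.8167]
70 [ 149   93   55   49 1643] [226.5455 249.2381] [0.506  0.1512 0.123 ]
80 [ 152   98   48   42 1194] [226.5747 249.3041] [0.5059 0.151  0.123 ]
90 [156 101  41  36 857] [226.6272 249.3565] [0.5059 0.1508 0.123 ]
```

```bash
python3 - <<'E'
from h import *
go((.5308,.1594,.2043),107)
E
python3 -m handwheel '[[[0.008,0,0.015,0,-1],[0.016,0,0.025,0,-1],[0.025,0.006,0.031,0,-1],[0.025,0.006,0.031,0,-1],[0.025,0.006,0.031,0,-1]]]'
python3 - <<'E'
from h import *
go((.5308,.1594,.2043),107)
s=vision.get_image('side')[...,::-1]
cv2.imwrite('pics/side5.png',s)
cv2.imwrite('pics/z5.png',cv2.convertScaleAbs(crop(s,200,195,60,75,8),alpha=1.6))
E
```

```text
t 6.42 tcp [0.5563 0.1609 0.2352] yaw 107.0 tilt [ 0.0013  0.0002 -1.    ] open 0.009422920251014901 F [-0.1954 -0.5781 -1.2443] -> shift [0.0249 0.006  0.0308] turn 0.0
t: 7.05
ee_pos: [0.5302, 0.161, 0.2039]
tcp_rot: [0.0, -0.149, 0.989, 0.0]
wrist_force: [-0.0, -0.1, -0.3]
opening: 0.0087
grasp_force: 25.0
t 7.05 tcp [0.5302 0.161  0.2039] yaw 107.17 tilt [ 0.0009  0.0004 -1.    ] open 0.008678382887234668 F [-0.0328 -0.0533 -0.2713] -> shift [-0.0001 -0.0017 -0.0004] turn 0.17
```

View pics/z5.png

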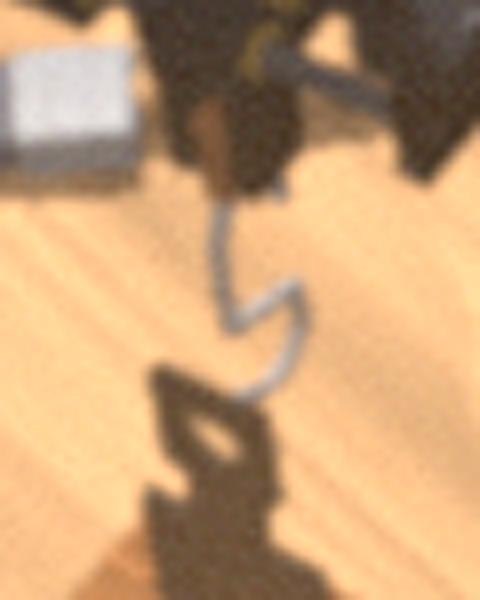

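The hook's lower end is now just behind the comb plate, with its tip hidden behind the plate's top edge near crop (238,398). Shank bends are at (233,328) and (296,284), and the hole is at (216,437).

Run:
```python
from h import *
q=np.radians(107.1);tx=np.array([-np.sin(q),np.cos(q),0]);ty=np.array([np.cos(q),np.sin(q),0])
Oz=.2039-.0848
h=np.array([.506,.151,.123])
for (u,v),x,z in(((233,328),14,34),((298,282),-14,24),((305,320),-14,8)):
    p=onz('side',((u-3.5)/8+200,(v-3.5)/8+195),Oz+z/1e3)-tx*x/1e3
    print(p,'along',(h-p)@tx,'lat',(h-p)@ty)
```

```text
[0.5326 0.1599 0.1531] along 0.028057930685804425 lat -0.0006570603096800133
[0.5331 0.1602 0.1431] along 0.02858804567021171 lat -0.0008793745254460643
[0.5336 0.1603 0.1271] along 0.02910438883964047 lat -0.000775281386792734
```

```bash
python3 -m handwheel '[[[0.005,-0.001,0,0,-1],[0.01,-0.001,0,0,-1],[0.015,-0.001,0,0,-1],[0.02,-0.001,0,0,-1],[0.025,-0.001,0,0,-1],[0.028,-0.001,0,0,-1],[0.028,-0.001,0,0,-1],[0.028,-0.001,0,0,-1]]]'
python3 - <<'E'
from h import *
go((.503,.151,.2043),107)
s=vision.get_image('side')[...,::-1]
cv2.imwrite('pics/side6.png',s)
cv2.imwrite('pics/z6.png',cv2.convertScaleAbs(crop(s,200,195,60,75,8),alpha=1.6))
E
```

```text
t: 8.1
ee_pos: [0.5035, 0.1517, 0.2033]
tcp_rot: [0.0, -0.149, 0.989, 0.0]
wrist_force: [0.0, 0.6, -0.9]
opening: 0.009
grasp_force: 25.0
t 8.1 tcp [0.5035 0.1517 0.2033] yaw 107.16 tilt [ 0.0001  0.0001 -1.    ] open 0.008982549546396408 F [ 0.0303  0.6473 -0.8683] -> shift [ 0.0007 -0.0005 -0.001 ] turn 0.16
```

View pics/z6.png

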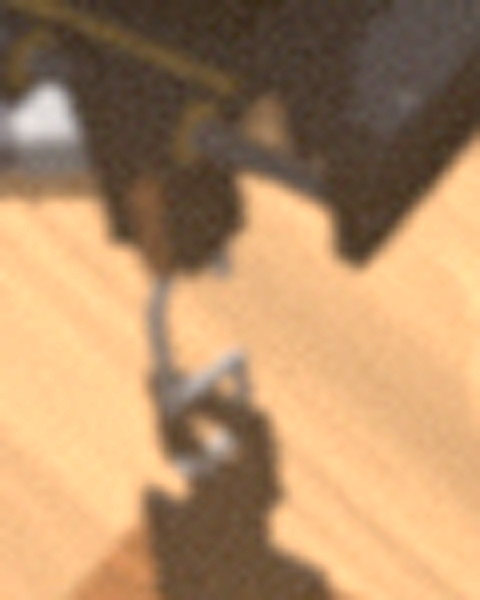

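The wire passes through the hole, and its tip shows in front of the plate at crop (185,468). Now I lift.

```bash
python3 -m handwheel '[[[0,0,-0.006,0,-1],[0,0,-0.011,0,-1],[0,0,-0.016,0,-1],[0,0,-0.022,0,-1],[0,0,-0.028,0,-1],[0,0,-0.034,0,-1],[0,0,-0.04,0,-1],[0,0,-0.046,0,-1]]]' 30
python3 -m handwheel '[[[0,0,-0.008,0,-1],[0,0,-0.016,0,-1],[0,0,-0.024,0,-1],[0,0,-0.032,0,-1],[0,0,-0.04,0,-1],[0,0,-0.048,0,-1],[0,0,-0.054,0,-1],[0,0,-0.054,0,-1]]]'
python3 - <<'E'
from h import *
go((.606,-.06,.303),89.15)
s=vision.get_image('side')[...,::-1]
cv2.imwrite('pics/side7.png',s)
cv2.imwrite('pics/z7.png',cv2.convertScaleAbs(crop(s,180,140,100,125,5),alpha=1.6))
E
```

```text
t: 9.15
ee_pos: [0.5034, 0.1516, 0.2497]
tcp_rot: [0.0, -0.149, 0.989, 0.0]
wrist_force: [0.3, -0.2, -1.3]
opening: 0.009
grasp_force: 30.0
t: 10.15
ee_pos: [0.5036, 0.1517, 0.3038]
tcp_rot: [0.0, -0.149, 0.989, 0.0]
wrist_force: [-0.5, -0.2, -0.7]
opening: 0.0086
grasp_force: 30.0
t 10.15 tcp [0.5036 0.1517 0.3038] yaw 107.15 tilt [ 0.0007  0.0004 -1.    ] open 0.008610883597256544 F [-0.5351 -0.1568 -0.7058] -> shift [-0.0354 -0.2325  0.0008] turn 18.0
```

View pics/z7.png

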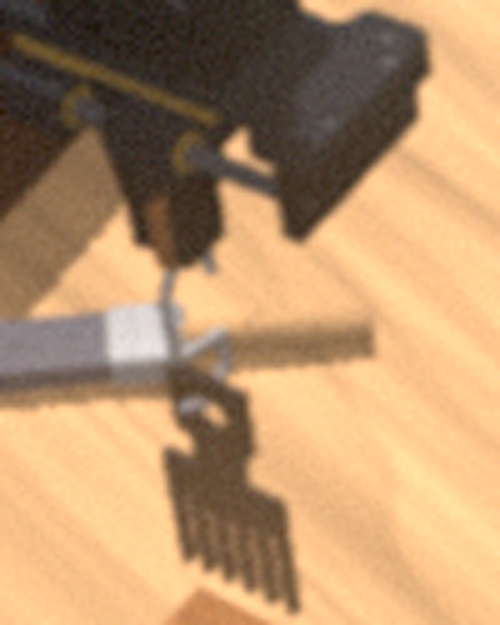

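The comb hangs on the hook, with its teeth clear above the stand near crop (200,600). Now I carry it to the rail front at an easy pace.

```bash
python3 -m handwheel '[[[0,-0.004,0,0,-1],[0,-0.012,0,1,-1],[0,-0.024,0,2,-1],[-0.001,-0.04,0,3,-1],[-0.002,-0.058,0,4,-1],[-0.002,-0.077,0,5,-1],[-0.003,-0.096,0,6,-1],[-0.004,-0.115,0,7,-1]]]'
python3 - <<'E'
from h import *
go((.606,-.1467,.293),89.15)
E
```

```text
t: 11.2
ee_pos: [0.5416, 0.0415, 0.3033]
tcp_rot: [0.0, -0.088, 0.996, 0.0]
wrist_force: [-0.3, -0.7, 0.2]
opening: 0.0086
grasp_force: 30.0
t 11.2 tcp [0.5416 0.0415 0.3033] yaw 100.07 tilt [ 0.0001  0.0001 -1.    ] open 0.008638887250745426 F [-0.2533 -0.7404  0.1896] -> shift [-0.0305 -0.1966  0.0103] turn 10.92
```

```bash
python3 -m handwheel '[[[-0.003,-0.019,0,1,-1],[-0.006,-0.038,0,2,-1],[-0.009,-0.057,0,3,-1],[-0.012,-0.076,0,4,-1],[-0.015,-0.095,0,5,-1],[-0.018,-0.114,0,6.5,-1],[-0.021,-0.133,0,8,-1],[-0.024,-0.15,0,9.5,-1]]]'
python3 -m handwheel '[[[-0.001,-0.015,0,0.5,-1],[-0.001,-0.027,0,1,-1],[-0.001,-0.036,0.003,1.4,-1],[-0.001,-0.042,0.006,1.4,-1],[-0.001,-0.045,0.009,1.4,-1],[-0.001,-0.046,0.01,1.4,-1],[-0.001,-0.046,0.01,1.4,-1],[-0.001,-0.046,0.01,1.4,-1]]]'
python3 - <<'E'
from h import *
go((.686,-.1467,.291),89.15)
E
```

```text
t: 12.2
ee_pos: [0.5916, -0.1018, 0.3033]
tcp_rot: [-0.0, -0.005, 1.0, 0.0]
wrist_force: [-0.6, 0.3, -0.7]
opening: 0.0088
grasp_force: 30.0
t: 13.2
ee_pos: [0.5928, -0.1462, 0.2934]
tcp_rot: [0.0, 0.006, 1.0, 0.0]
wrist_force: [-0.2, -0.0, -0.0]
opening: 0.0087
grasp_force: 30.0
t 13.2 tcp [ 0.5928 -0.1462  0.2934] yaw 89.28 tilt [ 0.0002  0.0002 -1.    ] open 0.008708420950375011 F [-0.2491 -0.0328 -0.014 ] -> shift [-0.0932  0.0007  0.0024] turn 0.13
```

```bash
python3 -m handwheel '[[[0,0,0.004,0,-1],[0,0,0.008,0,-1],[0,0,0.011,0,-1],[-0.008,0,0.011,0,-1],[-0.018,0,0.011,0,-1],[-0.028,0,0.011,0,-1],[-0.036,0,0.011,0,-1],[-0.04,0,0.011,0,-1]]]'
python3 -m handwheel '[[[-0.006,0,0,0,-1],[-0.014,0,0,0,-1],[-0.022,0,0,0,-1],[-0.03,0,0,0,-1],[-0.038,0,0,0,-1],[-0.046,0,0,0,-1],[-0.051,0,0,0,-1],[-0.053,0,0,0,-1]]]'
python3 -m handwheel '[[[0,0,0,0,-1],[0,0,0,0,-1],[0,0,0,0,-1],[0,0,0,0,-1]]]'
python3 - <<'E'
from h import *
go((.686,-.1467,.2543),89.15)
E
```

```text
t: 14.2
ee_pos: [0.6333, -0.147, 0.282]
tcp_rot: [-0.0, 0.006, 1.0, -0.0]
wrist_force: [0.1, -0.2, -0.6]
opening: 0.0087
grasp_force: 30.0
t: 15.2
ee_pos: [0.686, -0.1477, 0.2822]
tcp_rot: [-0.0, 0.006, 1.0, -0.0]
wrist_force: [-0.5, -0.7, -0.3]
opening: 0.0086
grasp_force: 30.0
t: 15.7
ee_pos: [0.6857, -0.1477, 0.2824]
tcp_rot: [0.0, 0.006, 1.0, 0.0]
wrist_force: [0.2, 0.1, 0.2]
opening: 0.0086
grasp_force: 30.0
t 15.7 tcp [ 0.6857 -0.1477  0.2824] yaw 89.26 tilt [ 0.0001  0.0002 -1.    ] open 0.008635921979599467 F [0.1512 0.1112 0.2035] -> shift [-0.0003  0.001   0.0281] turn 0.11
```

Lower until it seats, then wait for the swing to die before opening.

```bash
python3 -m handwheel '[[[0,0,0.006,0,-1],[0,0,0.012,0,-1],[0,0,0.017,0,-1],[0,0,0.022,0,-1],[0,0,0.026,0,-1],[0,0,0.028,0,-1],[0,0,0.028,0,-1],[0,0,0.028,0,-1]]]'
for i in 1 2 3; do python3 -m handwheel '[[[0,0,0,0,-1],[0,0,0,0,-1],[0,0,0,0,-1],[0,0,0,0,-1],[0,0,0,0,-1],[0,0,0,0,-1],[0,0,0,0,-1],[0,0,0,0,-1]]]' | egrep 't:|force|pos'; done
```

```text
t: 16.7
ee_pos: [0.6859, -0.1477, 0.2551]
tcp_rot: [0.001, 0.006, 1.0, 0.0]
wrist_force: [-1.5, 0.6, 5.2]
opening: 0.0085
grasp_force: 30.0
t: 17.7
ee_pos: [0.6859, -0.1477, 0.2551]
tcp_rot: [0.001, 0.006, 1.0, 0.0]
wrist_force: [-2.0, 0.9, 5.8]
grasp_force: 30.0
t: 18.7
ee_pos: [0.6859, -0.1477, 0.2552]
tcp_rot: [0.001, 0.006, 1.0, 0.0]
wrist_force: [-2.4, 0.6, 5.7]
grasp_force: 30.0
t: 19.7
ee_pos: [0.6859, -0.1477, 0.2551]
tcp_rot: [0.0, 0.006, 1.0, 0.0]
wrist_force: [-1.8, 0.6, 5.4]
grasp_force: 30.0
```

```bash
python3 -m handwheel '[[[0,0,-0.0008,0,-1],[0,0,-0.0008,0,-1],[0,0,-0.0008,0,-0.7],[0,0,-0.0008,0,-0.6],[0,0,-0.0008,0,-0.5],[0,0,-0.0008,0,-0.4],[0,0,-0.0008,0,-0.3],[0,0,-0.0008,0,-0.3]]]' 5
python3 -m handwheel '[[[0,0,-0.01,0,-0.3],[0,0,-0.025,0,-0.3],[0,0,-0.045,0,-0.3],[0,0,-0.07,0,-0.3],[0,0,-0.1,0,-0.3],[0.05,0.02,-0.12,0,-0.3],[0.1,0.06,-0.12,0,-0.3],[0.15,0.1,-0.12,0,-0.3]]]'
for i in 1 2; do python3 -m handwheel '[[[0.05,0.05,0,0,-0.3],[0.1,0.1,0,0,-0.3],[0.1,0.1,0,0,-0.3],[0.1,0.1,0,0,-0.3],[0.1,0.1,0,0,-0.3],[0.1,0.1,0,0,-0.3],[0.1,0.1,0,0,-0.3],[0.1,0.1,0,0,-0.3]]]' | egrep 't:|force|pos'; done
python3 - <<'E'
from h import *
im={}
for n in('side','top'):
    im[n]=vision.get_image(n)[...,::-1].copy(); cv2.imwrite(f'pics/{n}8.png',im[n])
a=crop(im['side'],340,200,110,120,3.6);cv2.imwrite('pics/z8.png',cv2.convertScaleAbs(np.hstack([a,cv2.resize(im['top'][150:320,220:490],(404,432))]),alpha=1.5))
E
```

```text
t: 20.7
ee_pos: [0.6857, -0.1477, 0.2551]
tcp_rot: [-0.0, 0.006, 1.0, 0.0]
wrist_force: [0.8, 0.1, 0.4]
opening: 0.0299
grasp_force: 0.0
t: 21.7
ee_pos: [0.5381, -0.0471, 0.3764]
tcp_rot: [0.001, 0.007, 1.0, 0.0]
wrist_force: [0.4, 1.2, 1.8]
opening: 0.0304
grasp_force: 0.0
t: 22.7
ee_pos: [0.4409, 0.0533, 0.3749]
tcp_rot: [-0.0, 0.007, 1.0, -0.0]
wrist_force: [-0.3, 0.0, -0.1]
grasp_force: 0.0
t: 23.7
ee_pos: [0.3422, 0.1546, 0.375]
tcp_rot: [-0.0, 0.007, 1.0, 0.0]
wrist_force: [0.2, -1.2, -0.5]
grasp_force: 0.0
```

View pics/z8.png

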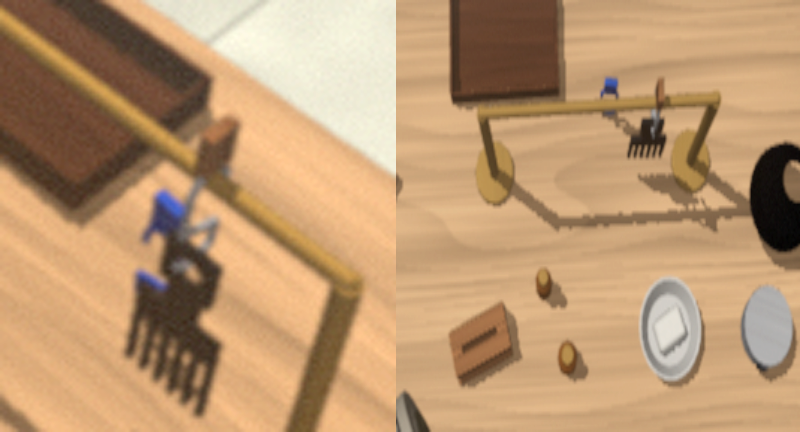

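The hook is on the rail (tab at crop (217,145)) and the comb hangs from it, teeth down to (200,405). The stand is empty and the bystanders have not moved. Next I let it settle and check for motion.

```bash
for i in 1 2 3 4 5; do python3 -m handwheel '[[[0,0,0,0,-0.3],[0,0,0,0,-0.3],[0,0,0,0,-0.3],[0,0,0,0,-0.3],[0,0,0,0,-0.3],[0,0,0,0,-0.3],[0,0,0,0,-0.3],[0,0,0,0,-0.3]]]' >/dev/null; done
python3 - <<'E'
from h import *
from plant import order
c=[]
for i in range(10):
    s=vision.get_image('side')[230:325,370:405]; m=s.max(2)<60; y,x=np.nonzero(m); c.append((x.mean(),y.mean(),m.sum()))
c=np.array(c);print(c.mean(0),np.ptp(c,axis=0),arm.get_state()['t'])
if np.ptp(c[:,:2],axis=0).max()<0.6: print(order.finish_job())
E
```

```text
[ 17.9171  48.4873 577.8   ] [ 0.1415  0.4401 13.    ] 29.3
the job is handed in; nothing more can be done
None
```

The job is handed in at about 29 s: the S-hook is back on the rail with the comb hanging from it, still and clear of the dresser top, and the pictures show the bystanders where they were.

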